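# Clear the plate shaker and hold its run lever level

### The arm

A 6-joint arm with a two-finger parallel gripper is mounted at the origin on the work surface. World frame = base frame: x ahead of the robot, y to its left, z up, the work surface at z = 0. Lengths are in m, angles in rad, forces in N, time in s.
With the tool pointing down it reaches from about 0.375 to 0.975 m from the base axis. Payload 3.8 kg.
Tool frame: the origin (TCP) lies at the very end of the fingers, on their centre line; the grasp point (between the pads) lies 19 mm behind it; z points along the fingers, y is the direction in which the jaws open and shut (so a half turn about z gives the same grasp; the last joint's range is limited). The gripper opens to 85 mm and grips with 20 to 120 N. Pads are 22 mm wide; open, the fingers measure 114 mm over their backs; the gripper's body (76 mm by 85 mm) begins 54 mm behind the grasp point. The pads swing forward as they close: fully open they stand 13 mm farther back than shut.
Start: joints at [-1.25, 0.264, 1.604, -0, 1.274, -0.037], TCP at [0.236, -0.632, 0.231] pointing down, gripper open.
Joint ranges: [-2.63, 2.63], [-0.94, 2.18], [0.31, 2.57], [-1.31, 4.45], [0, 2.66], [-2.55, 2.55]. Speed limits (rad/s): [2.57, 2.57, 3.14, 3.14, 3.14, 3.14].

### API

Orientations are given as a rotation vector (axis times angle).
In Python, from workcell import status, read_camera, camera_info, order gives the robot as it stands.
- The arm moves only by the tool move_arm, never from a script. Its argument "deltas" is a list of rows, each a list of 3 entries, a list of its own where there are three numbers: the turn, a rotation vector about the world's x, y, z as a fraction of full scale, then the shift along the world's x, y, z as a fraction of full scale, then the closure, from -1 (fully open) to 1 (shut), so that 0 is half open. A call has 1 to 20 rows; each row is the pose to reach, as a shift and turn from the pose commanded when the call began; what a row does not reach only later rows make up. Full scale, the value 1, is 0.1 m for a shift and pi/2 rad for a turn. A row lasts 1/8 s, in which the tool goes at most 62.5 mm and 10.7 degrees, less where a joint would pass 70% of its speed; a pose out of reach is approached as far as the arm can. A call with a number of a shift or a turn outside -1 to 1 is refused whole. A call with a gripper value outside its range is refused whole. The fingers move at their own pace and stop on an object; "grip_force" is the grip in N (left out, the last holds). Time passes only in rows, so rows that repeat a pose let the fingers close. It gives the time, the measured TCP pose, the force and the opening at its end, in the units of the state.
- status.read_state(): the state, without advancing time (a new reading comes with each control period).
- read_camera(name): name is "side" or "top" or "wrist"; returns (picture, depth): 384x512x3 uint8, red, green, blue; 384x512 float32, m along the optical axis (not along the pixel's ray), 0 where there is no reading.
- camera_info(name): a dict with "K" (3x3 intrinsics, pixels), "R" (3x3) and "t" (3): a world point X has camera coordinates R X + t. Camera axes: x right, y down, z forward; pixel columns grow to the right and rows downward; lengths in m; the calibration is good to about 2 mm. A picture is of the moment at which its call begins: read the wrist's pose just before it. camera_info takes no time and is no camera call; for the wrist camera it gives the pose at the moment of the call.
- order.finish_job(): hands the job in, once; it reports no verdict.
The state is a dict: "time": time; "q": joint angles; "joint_vel": joint speeds; "joint_torque": joint torques, N m; "tool_pos": TCP position; "tcp_rot": TCP orientation; "wrist_force": force on the tool from outside, world axes, zero at the start; "torque": the same for the moment, N m; "width": opening from 0.0 (shut) to 1.0 (fully open).
Only numpy, scipy, OpenCV 4.12 (cv2) and the standard library are available. Lean on these libraries where they do the work, as an engineer would, in place of code of your own. Each camera call takes 0.05 s, during which the arm holds its last target. There are 200 camera calls.

### The job

Get the plate shaker ready and run it: first put the two balls of crumpled paper that lie on its tray into the waste pail, leaving the lever alone until both are in. Then press the shaker's spring-loaded run lever down until its arm lies level (the middle, running position, neither up nor at the bottom stop), keep it there for a couple of seconds, and finish while still holding it level; do not let go. Leave the tip box, the bottle and the tube rack where they are.

Things in the scene. Friction and masses are not known exactly. Their poses are not given: they have to be found in the camera images.
- shaker: White bench-top plate shaker, fixed; body 250 x 240 mm. Origin: under its centre, on the bench; x points to its back, y to its left, z up. On top a 260 x 250 mm tray lined with black rubber, 92 mm above the bench, with a low rim 5 mm thick ending 8 mm above the rubber. Beside its right (-y) side lies a steel foot plate, 12 mm thick, that carries the run lever and index post.
- tray (a point): Centre of the tray's rubber floor, on the shaker's centre, 92 mm above the bench; same axes as the shaker.
- lever_hinge (a point): Hinge of the run lever, 70 mm behind and 170 mm to the right (-y) of the shaker's centre, 100 mm above the bench, between two grey cheeks 50 mm long in x whose tops are 118 mm above the bench. The hinge axis runs along the shaker's y.
- lever_bar (a point): Middle of the lever's cross bar: black round bar, 20 mm thick, 90 mm long, along the shaker's y, at the end of a 14 mm round steel arm, 140 mm from the hinge, on the hinge's front (-x) side. It moves with the lever: 167 mm above the bench at rest, 100 mm (hinge height) when the arm is level.
- run_lever (a joint): Angle of the run lever in rad: 0 = released, arm rising 0.5 rad above level towards the bar; 0.5 = arm level (run); 0.85 = bottom stop. A spring always drives it back to 0; at the bar it needs about 3.5 N to start, 8 N at level, 12 N at the bottom stop. No friction to speak of and no latch.
- index_top (a point): Top centre of the fixed index post, a thin steel post with a 20 mm disc on top, standing 70 mm in front of (-x) the level cross bar. Its top is 100 mm above the bench: the middle of the cross bar is at this height when the arm is level.
- wad1_center (a point): Centre of the first ball of crumpled paper: light grey-white, stiff, faceted lump about 47 mm across and 42 mm high, 15 g, centre 21 mm above the tray floor at the start. It lies on the left (+y) half of the tray, at least 80 mm from the other ball (centre to centre) with the tray's x direction free beside it.
- wad2_center (a point): Centre of the second ball of crumpled paper, like the first, about 44 mm across and 42 mm high; on the right (-y) half of the tray.
- pail: White round plastic waste pail, fixed, open on top, empty; 130 mm high, mouth 180 mm across inside 4 mm walls (rim 188 mm outside), floor 140 mm across and 5 mm thick. Origin: under its centre, on the bench. It stands either to the left or to the right of the shaker.
- tip_box: Bystander: grey and white pipette tip box, 115 x 80 x 66 mm, loose. Origin: centre of the underside. It stands on the other side of the shaker from the pail.
- reagent: Bystander: amber reagent bottle, 66 mm diameter, 150 mm high, loose. Origin: centre of the underside. To the right of the shaker, near its back.
- tube_rack: Bystander: white tube rack with small tubes, 70 x 100 x 50 mm, loose. Origin: centre of the underside. Beyond the left back of the shaker.
Not all that is in view belongs to the job. Leave any blue or turquoise look-alike of the part that bears wad1_center alone.

How it is judged:
By the outcome, as a careful person would: the job done as asked, in the order asked, and still so for the second after the job is handed in, while the arm keeps its last pose, push and grip.
It also fails if it takes over 64 s, if anything falls off the work surface, if the arm or the gripper's body presses on something with over 40 N, if the wrist force passes 120 N, or if a joint passes its speed limit or range.

## Working session

There is one attempt and no reset: what is moved stays moved. The work goes in short steps, Python scripts to look and compute and a tool call to move; the robot and the scene stay as the last step left them, time stands still between calls to the robot, and variables do not carry over. Pictures are saved under pics/ and viewed, about 8 in all and at most 12, crops included, and the job is handed in when it is done.

Besides the shell and the picture viewer there is one more tool, called after "Call:" in YAML: its name, and indented under it one key for each argument. move_arm: Moves the arm, as the interface text tells. Its arguments: {"type":"object","properties":{"deltas":{"type":"array","items":{"type":"array"}},"grip_force":{"type":"number"}},"required":["deltas"]}

```bash
ls; mkdir -p pics
python3 - <<'E'
from workcell import status, read_camera, camera_info
import cv2, numpy as np
s=status.read_state(); print(s)
ims=[]
for n in ("top","side"):
    im,d=read_camera(n); np.savez(f"{n}0.npz",im=im,d=d,**camera_info(n)); ims.append(im)
    cv2.imwrite(f"pics/{n}0.png",im[:,:,::-1]); print(n,camera_info(n))
E
```

```text
pics
{'time': 0.0, 'q': array([-1.24989190e+00,  2.64787770e-01,  1.60534953e+00, -1.10046112e-05,
        1.27370721e+00, -3.69028689e-02]), 'joint_vel': array([ 0.00018521,  0.00127021,  0.00011545,  0.00135206,  0.0002247 ,
       -0.00023519]), 'joint_torque': array([ 1.35591985e-03, -5.15116167e+01, -3.67305493e+01,  1.58924595e-04,
        1.29567058e-02,  2.46363902e-05]), 'tool_pos': array([ 0.23616457, -0.63156753,  0.22995192]), 'tcp_rot': array([-3.08925780e+00, -5.58657572e-01,  5.16589443e-04]), 'wrist_force': array([-0.54321879, -0.71456773,  0.9658338 ]), 'torque': array([-0.00043173,  0.04394444,  0.0155677 ]), 'width': 1.0037600530079291}
top {'K': array([[356.98849839,   0.        , 248.25299937],
       [  0.        , 356.98849839, 190.48746534],
       [  0.        ,   0.        ,   1.        ]]), 'R': array([[ 0.11449831, -0.99342038,  0.00246677],
       [-0.96615993, -0.11193341, -0.23239171],
       [ 0.23113878,  0.02422516, -0.97261915]]), 't': array([-0.0527554 ,  0.57732152,  1.00807768])}
side {'K': array([[350.7043871 ,   0.        , 254.33410265],
       [  0.        , 350.7043871 , 188.99833281],
       [  0.        ,   0.        ,   1.        ]]), 'R': array([[-0.98923208, -0.14525122,  0.01794358],
       [-0.11566644,  0.70078503, -0.70393297],
       [ 0.08967253, -0.69842854, -0.71003972]]), 't': array([0.54756199, 0.16126186, 0.93586642])}
```

View pics/top0.png

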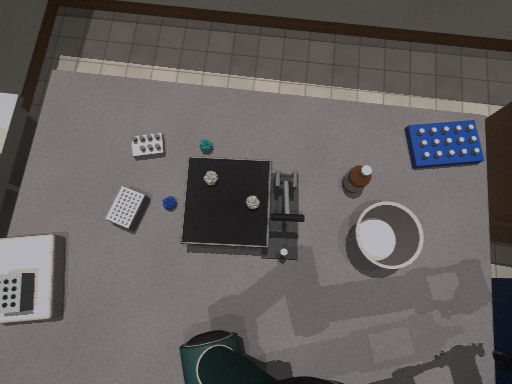

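View pics/side0.png

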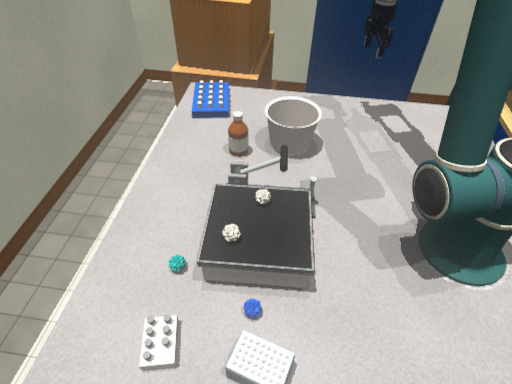

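The top view shows the tray spanning (183–271, 157–247), wads at (211,178) and (252,202), the lever bar at (287,218), index disc at (284,253), the pail mouth at (389,236) and the bottle at (358,178). The side view agrees. The blue and turquoise balls on the bench are the look-alikes.

```bash
cat > h.py <<'E'
import numpy as np, cv2
def ray(c,uv,z):
    "pixels -> world points on plane z"
    uv=np.atleast_2d(uv).astype(float); r=np.c_[uv,np.ones(len(uv))]@np.linalg.inv(c["K"]).T@c["R"]
    o=-c["R"].T@c["t"]; return o+r*((z-o[2])/r[:,2:])
def cloud(c,d):
    v,u=np.mgrid[:d.shape[0],:d.shape[1]]
    p=np.stack([u,v,np.ones_like(u)],-1)@np.linalg.inv(c["K"]).T*d[...,None]
    return (p-c["t"])@c["R"]
def local(P,yaw,o):
    c,s=np.cos(yaw),np.sin(yaw); q=P[...,:2]-o; return np.stack([c*q[...,0]+s*q[...,1],-s*q[...,0]+c*q[...,1]],-1)
E
python3 - <<'E'
from h import *
for n in("top","side"):
    c=np.load(n+"0.npz"); im=c["im"]; P=cloud(c,c["d"]); g=im.max(2).astype(int)
    # tray rubber: dark, z~0.092
    m=((g<45)&(abs(P[...,2]-.092)<.012)).astype(np.uint8)
    m=cv2.morphologyEx(m,cv2.MORPH_OPEN,np.ones((5,5)))
    k=max(cv2.findContours(m,0,2)[0],key=cv2.contourArea); h=cv2.convexHull(k)[:,0]
    W=ray(c,h,.092)[:,:2].astype(np.float32); r=cv2.minAreaRect(W); print(n,"tray",r)
    # wads
    hm=np.zeros_like(m); cv2.fillConvexPoly(hm,h,1)
    w=(hm>0)&(g>95)&(P[...,2]>.1)
    N,L,S,C=cv2.connectedComponentsWithStats(w.astype(np.uint8))
    for i in range(1,N):
        if S[i,4]>30:
            bx=S[i]; ctr=[bx[0]+bx[2]/2-.5,bx[1]+bx[3]/2-.5]
            print("wad",S[i],ray(c,[ctr],.113)[0].round(4),"top z",np.percentile(P[L==i][:,2],95).round(3))
    # pail rim points
    a=(abs(P[...,2]-.13)<.008)&(c["d"]>0)
    N,L,S,C=cv2.connectedComponentsWithStats(a.astype(np.uint8))
    for i in range(1,N):
        if S[i,4]>60:
            q=P[L==i][:,:2].astype(np.float32); print("z.13 comp",S[i],cv2.minEnclosingCircle(q))
c=np.load("top0.npz")
P=cloud(c,c["d"])
print("bar",ray(c,[[273,218],[303,218],[287.5,218]],.167).round(3),"index",ray(c,[[284,252.5]],.1).round(3),"depth bar z",P[214:222,287,2].round(3))
E
```

```text
top tray ((0.5381556749343872, 0.07435712218284607), (0.2512512505054474, 0.23885329067707062), 3.875579357147217)
wad [204 171  14  14 131] [0.5948 0.1263 0.113 ] top z 0.131
wad [246 196  14  13 129] [ 0.5366 -0.0032  0.113 ] top z 0.13
z.13 comp [205 171  12  12  92] ((0.5944012403488159, 0.12598982453346252), 0.017502985894680023)
z.13 comp [247 195  11  12  88] ((0.5374724268913269, -0.0016009942628443241), 0.01857719197869301)
z.13 comp [356 202  68  67 744] ((0.48716670274734497, -0.3896731436252594), 0.09404312819242477)
z.13 comp [  0 273  24  41 857] ((0.21538017690181732, 0.6090072393417358), 0.05614239349961281)Traceback (most recent call last):
  File "<stdin>", line 7, in <module>
ValueError: max() iterable argument is empty
```

Run:
```python
from h import *
c=np.load("top0.npz"); s=np.load("side0.npz"); P=cloud(c,c["d"]); Q=cloud(s,s["d"])
o=np.array([.538,.0744]); y=np.radians(3.88); R=np.array([[np.cos(y),-np.sin(y)],[np.sin(y),np.cos(y)]])
print("expected bar,index,barlevel",[ (o+R@np.array(a)).round(4) for a in((-.053,-.17),(-.14,-.17),(-.07,-.17))])
print("bar",ray(c,[[273,217.5],[303,217.5]],.167).round(3),"index",ray(c,[[284,252.5]],.1).round(3),"z",P[213:222,280,2].round(3))
print("side: bar",Q[150:170:3,284].round(3),"index",Q[178:184:2,313].round(3))
L=local(P,y,o); 
for w in([.5948,.1263],[.5366,-.0032]): print("wad local",local(np.array(w),y,o).round(4))
g=Q[...,2]; B=(s["im"].min(2)>110)&(g>.1)&(g<.145)
LL=local(Q,y,o); B&=(abs(LL)<.12).all(-1)
N,l,S,C=cv2.connectedComponentsWithStats(B.astype(np.uint8))
for i in range(1,N):
    if S[i,4]>25: b=S[i];print("side wad",b,ray(s,[[b[0]+b[2]/2-.5,b[1]+b[3]/2-.5]],.113).round(4))
```

```text
expected bar,index,barlevel [array([ 0.4966, -0.0988]), array([ 0.4098, -0.1047]), array([ 0.4797, -0.0999])]
bar [[ 0.49  -0.063  0.167]
 [ 0.499 -0.143  0.167]] index [[ 0.406 -0.107  0.1  ]] z [0.014 0.171 0.174 0.173 0.177 0.175 0.177 0.167 0.009]
side: bar [[ 0.494 -0.117  0.179]
 [ 0.493 -0.104  0.18 ]
 [ 0.492 -0.091  0.18 ]
 [ 0.491 -0.085  0.175]
 [ 0.49  -0.069  0.179]
 [ 0.489 -0.059  0.177]
 [ 0.488 -0.056  0.17 ]] index [[ 0.406 -0.107  0.1  ]
 [ 0.406 -0.098  0.1  ]
 [ 0.404 -0.101  0.089]]
wad local [0.0602 0.0479]
wad local [-0.0066 -0.0773]
side wad [256 188  15  15 164] [[ 0.5338 -0.0063  0.113 ]]
side wad [222 223  19  18 225] [[0.5928 0.1235 0.113 ]]
```

Call:
move_arm:
  deltas:
    - [[0, 0, 0.04], [0.16, 0.33, 0], -1]
    - [[0, 0, 0.09], [0.32, 0.67, 0], -1]
    - [[0, 0, 0.13], [0.47, 1, 0], -1]
  grip_force: 25

```text
time: 0.48
tool_pos: [0.2836, -0.5309, 0.2305]
tcp_rot: [-3.016, -0.874, 0.0]
wrist_force: [-0.7, -0.5, -0.5]
width: 0.999
```

Call:
move_arm:
  deltas:
    - [[0, 0, 0.04], [0.16, 0.33, 0], -1]
    - [[0, 0, 0.09], [0.32, 0.67, 0], -1]
    - [[0, 0, 0.13], [0.47, 1, 0], -1]

```text
time: 0.85
tool_pos: [0.3306, -0.4308, 0.2307]
tcp_rot: [-2.912, -1.177, 0.0]
wrist_force: [0.6, 0.4, 0.2]
width: 0.999
```

Call:
move_arm:
  deltas:
    - [[0, 0, 0.04], [0.16, 0.33, 0], -1]
    - [[0, 0, 0.09], [0.32, 0.67, 0], -1]
    - [[0, 0, 0.13], [0.47, 1, 0], -1]

```text
time: 1.23
tool_pos: [0.3775, -0.3308, 0.2308]
tcp_rot: [-2.777, -1.468, 0.0]
wrist_force: [0.3, 0.5, -0.1]
width: 0.998
```

Precise tracking. On to above wad2.

Call:
move_arm:
  deltas:
    - [[0, 0, 0.04], [0.16, 0.33, 0], -1]
    - [[0, 0, 0.09], [0.32, 0.67, 0], -1]
    - [[0, 0, 0.13], [0.47, 1, 0], -1]

```text
time: 1.6
tool_pos: [0.4245, -0.2309, 0.2308]
tcp_rot: [-2.613, -1.743, 0.0]
wrist_force: [0.7, -0.6, 0.3]
width: 1.004
```

Call:
move_arm:
  deltas:
    - [[0, 0, 0.04], [0.16, 0.33, 0], -1]
    - [[0, 0, 0.09], [0.32, 0.67, 0], -1]
    - [[0, 0, 0.13], [0.47, 1, 0], -1]

```text
time: 1.98
tool_pos: [0.4714, -0.131, 0.2309]
tcp_rot: [-2.422, -2.001, 0.001]
wrist_force: [0.1, 1.3, -0.5]
width: 1.002
```

Call:
move_arm:
  deltas:
    - [[0, 0, 0.04], [0.16, 0.33, 0], -1]
    - [[0, 0, 0.09], [0.32, 0.67, 0], -1]
    - [[0, 0, 0.13], [0.47, 1, 0], -1]

```text
time: 2.35
tool_pos: [0.5184, -0.031, 0.2308]
tcp_rot: [-2.205, -2.237, 0.001]
wrist_force: [0.4, -0.2, -0.6]
width: 1.001
```

Call:
move_arm:
  deltas:
    - [[0, 0, 0.02], [0.1, 0.15, 0], -1]
    - [[0, 0, 0.035], [0.17, 0.27, 0], -1]
    - [[0, 0, 0.035], [0.17, 0.27, 0], -1]

```text
time: 2.72
tool_pos: [0.5355, -0.0052, 0.2311]
tcp_rot: [-2.145, -2.295, 0.001]
wrist_force: [-0.2, -0.5, -0.3]
width: 0.999
```

Run:
```python
from h import *
from workcell import read_camera,camera_info,status
from scipy.spatial.transform import Rotation as Ro
s=status.read_state(); c=camera_info("wrist"); im,d=read_camera("wrist")
cv2.imwrite("pics/w1.png",im[:,:,::-1]); np.savez("w1.npz",im=im,d=d,**c)
print(s["tool_pos"],Ro.from_rotvec(s["tcp_rot"]).as_matrix()[:,1],s["q"].round(2))
P=cloud(c,d); L=local(P,np.radians(3.88),np.array([.538,.0744]))
w=(im.min(2)>100)&(P[...,2]>.1)&(P[...,2]<.145)&(abs(L)<.12).all(-1)&(d>0)
N,l,S,C=cv2.connectedComponentsWithStats(w.astype(np.uint8))
for i in range(1,N):
    if S[i,4]>200:
        q=P[l==i]; print(S[i],q.min(0).round(4),q.max(0).round(4),((q.min(0)+q.max(0))/2).round(4))
```

```text
[ 0.53552611 -0.00522473  0.23106683] [ 9.97715111e-01  6.75593257e-02 -5.42852847e-04] [-0.06  0.    1.9  -0.    1.24 -0.12]
[ 311    0   58   59 2471] [0.5714 0.107  0.1008] [0.6149 0.1462 0.1349] [0.5931 0.1266 0.1178]
[ 234  160   42   47 1428] [ 0.5167 -0.0207  0.1052] [0.5539 0.0191 0.1341] [ 0.5353 -0.0008  0.1196]
```

View pics/w1.png

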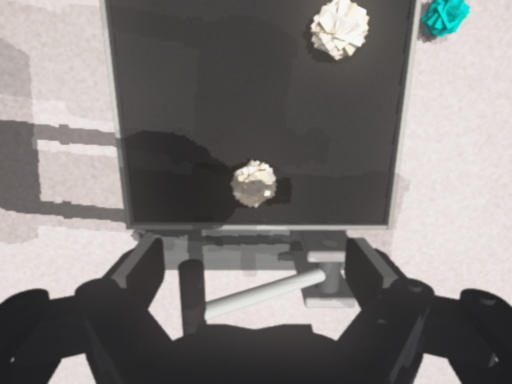

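Wad2 is at pixel (255,183), wad1 at (340,28), matching the top-view estimates. I'll descend on wad2, biased a few mm away from the lever bar.

Call:
move_arm:
  deltas:
    - [[0, 0, 0], [0, 0.08, -0.35], -1]
    - [[0, 0, 0], [0, 0.08, -0.7], -1]
    - [[0, 0, 0], [0, 0.08, -1], -1]

```text
time: 3.15
tool_pos: [0.5347, 0.0017, 0.1301]
tcp_rot: [-2.147, -2.293, 0.001]
wrist_force: [1.4, 0.5, 0.0]
width: 0.999
```

Call:
move_arm:
  deltas:
    - [[0, 0, 0], [0, 0, -0.15], -1]
    - [[0, 0, 0], [0, 0, -0.29], -1]
    - [[0, 0, 0], [0, 0, -0.29], 1]
    - [[0, 0, 0], [0, 0, -0.29], 1]
    - [[0, 0, 0], [0, 0, -0.29], 1]
    - [[0, 0, 0], [0, 0, -0.29], 1]
    - [[0, 0, 0], [0, 0, -0.29], 1]
    - [[0, 0, 0], [0, 0, -0.29], 1]

```text
time: 4.15
tool_pos: [0.5366, 0.0027, 0.1037]
tcp_rot: [2.144, 2.293, 0.003]
wrist_force: [-0.3, 0.7, 5.2]
width: 0.491
```

Call:
move_arm:
  deltas:
    - [[0, 0, 0], [0, 0, 0.3], 1]
    - [[0, 0, 0], [0, 0, 0.65], 1]
    - [[0, 0, 0], [0, 0, 1], 1]

```text
time: 4.53
tool_pos: [0.5349, 0.0029, 0.2028]
tcp_rot: [-2.145, -2.294, 0.001]
wrist_force: [0.5, 1.5, 0.7]
width: 0.492
```

Wad2 gripped (42 mm). Carry it to the pail.

Call:
move_arm:
  deltas:
    - [[0, 0, 0], [-0.04, -0.33, 0.3], 1]
    - [[0, 0, 0], [-0.08, -0.67, 0.3], 1]
    - [[0, 0, 0], [-0.12, -1, 0.3], 1]

```text
time: 4.9
tool_pos: [0.5234, -0.0981, 0.2329]
tcp_rot: [2.144, 2.295, 0.001]
wrist_force: [1.0, -0.6, -1.2]
width: 0.493
```

Call:
move_arm:
  deltas:
    - [[0, 0, 0], [-0.04, -0.33, 0], 1]
    - [[0, 0, 0], [-0.08, -0.67, 0], 1]
    - [[0, 0, 0], [-0.12, -1, 0], 1]

```text
time: 5.28
tool_pos: [0.5109, -0.1981, 0.232]
tcp_rot: [-2.145, -2.295, 0.0]
wrist_force: [0.8, 0.2, 0.1]
width: 0.492
```

Call:
move_arm:
  deltas:
    - [[0, 0, 0], [-0.04, -0.33, 0], 1]
    - [[0, 0, 0], [-0.08, -0.67, 0], 1]
    - [[0, 0, 0], [-0.12, -1, 0], 1]

```text
time: 5.65
tool_pos: [0.499, -0.2981, 0.2319]
tcp_rot: [-2.145, -2.294, -0.0]
wrist_force: [0.6, 1.0, -1.1]
width: 0.492
```

Call:
move_arm:
  deltas:
    - [[0, 0, 0], [-0.04, -0.33, 0], 1]
    - [[0, 0, 0], [-0.08, -0.67, 0], 1]
    - [[0, 0, 0], [-0.12, -0.93, 0], 1]
    - [[0, 0, 0], [-0.12, -0.93, 0], 1]

```text
time: 6.15
tool_pos: [0.4869, -0.3917, 0.2319]
tcp_rot: [-2.148, -2.292, 0.0]
wrist_force: [0.5, 0.2, 0.1]
width: 0.492
```

Call:
move_arm:
  deltas:
    - [[0, 0, 0], [0, 0, -0.35], 1]
    - [[0, 0, 0], [0, 0, -0.7], 1]
    - [[0, 0, 0], [0, 0, -1], 1]
    - [[0, 0, 0], [0, 0, -1], 1]

```text
time: 6.65
tool_pos: [0.4856, -0.3874, 0.129]
tcp_rot: [-2.14, -2.29, -0.0]
wrist_force: [0.0, 0.7, -0.5]
width: 0.491
```

Call:
move_arm:
  deltas:
    - [[0, 0, 0], [0, 0, -0.3], 1]
    - [[0, 0, 0], [0, 0, -0.3], -1]
    - [[0, 0, 0], [0, 0, -0.3], -1]
    - [[0, 0, 0], [0, 0, -0.3], -1]
    - [[0, 0, 0], [0, 0, -0.3], -1]
    - [[0, 0, 0], [0, 0, -0.3], -1]
    - [[0, 0, 0], [0, 0, 0.2], -1]
    - [[0, 0, 0], [0, 0, 0.6], -1]
    - [[0, 0, 0], [0, 0, 1], -1]

```text
time: 7.78
tool_pos: [0.4873, -0.3902, 0.2337]
tcp_rot: [2.146, 2.295, 0.0]
wrist_force: [-0.2, -0.4, -0.4]
width: 0.998
```

Call:
move_arm:
  deltas:
    - [[0, 0, 0], [0.1, 0.33, 0], -1]
    - [[0, 0, 0], [0.18, 0.67, 0], -1]
    - [[0, 0, 0], [0.25, 1, 0], -1]

```text
time: 8.15
tool_pos: [0.5125, -0.2893, 0.2326]
tcp_rot: [2.146, 2.294, 0.0]
wrist_force: [-0.1, -0.9, -0.3]
width: 0.997
```

Call:
move_arm:
  deltas:
    - [[0, 0, 0], [0.1, 0.33, 0], -1]
    - [[0, 0, 0], [0.18, 0.67, 0], -1]
    - [[0, 0, 0], [0.25, 1, 0], -1]

```text
time: 8.52
tool_pos: [0.5375, -0.1891, 0.2324]
tcp_rot: [2.146, 2.295, 0.0]
wrist_force: [-0.8, -0.7, 0.2]
width: 1.0
```

Call:
move_arm:
  deltas:
    - [[0, 0, 0], [0.1, 0.33, 0], -1]
    - [[0, 0, 0], [0.18, 0.67, 0], -1]
    - [[0, 0, 0], [0.25, 1, 0], -1]

```text
time: 8.9
tool_pos: [0.5625, -0.0891, 0.2324]
tcp_rot: [2.145, 2.295, 0.0]
wrist_force: [-0.3, 0.2, 0.6]
width: 0.995
```

Call:
move_arm:
  deltas:
    - [[0, 0, 0], [0.1, 0.33, 0], -1]
    - [[0, 0, 0], [0.18, 0.67, 0], -1]
    - [[0, 0, 0], [0.25, 1, 0], -1]

```text
time: 9.28
tool_pos: [0.5876, 0.0109, 0.2324]
tcp_rot: [2.145, 2.295, 0.0]
wrist_force: [0.2, 0.2, -0.3]
width: 1.0
```

Run:
```python
from h import *
from workcell import read_camera,camera_info,status
s=status.read_state(); c=camera_info("wrist"); im,d=read_camera("wrist")
print(s["tool_pos"],s["q"].round(2))
P=cloud(c,d); L=local(P,np.radians(3.88),np.array([.538,.0744]))
w=(im.min(2)>100)&(P[...,2]>.1)&(P[...,2]<.145)&(abs(L)<.12).all(-1)&(d>0)
N,l,S,C=cv2.connectedComponentsWithStats(w.astype(np.uint8))
for i in range(1,N):
    if S[i,4]>200:
        q=P[l==i]; print(S[i],((q.min(0)+q.max(0))/2).round(4))
t=read_camera("top")[0]; cv2.imwrite("pics/t1.png",np.hstack([im,t])[:,:,::-1][:,200:][:, :800])
```

```text
[0.58756355 0.01088432 0.23241315] [-0.02  0.1   1.79  0.    1.25 -0.09]
[ 244   15   55   60 2232] [0.5931 0.1277 0.1202]
```

View pics/t1.png

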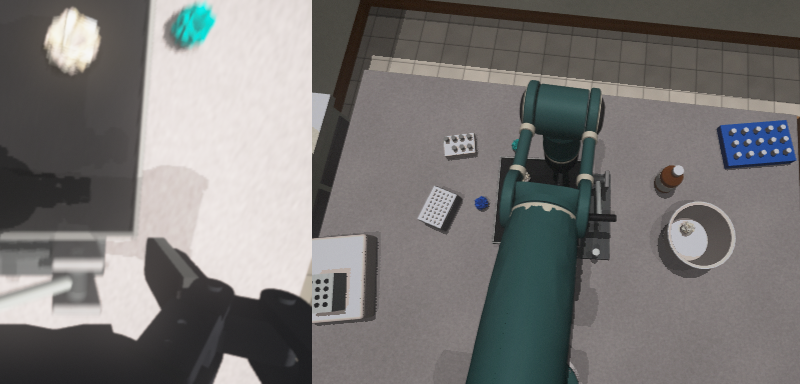

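Wad2 lies in the pail (pixel (688,228) of the combined picture). Wad1 is at about (0.593, 0.127).

Call:
move_arm:
  deltas:
    - [[0, 0, 0], [0.02, 0.33, 0], -1]
    - [[0, 0, 0], [0.04, 0.67, 0], -1]
    - [[0, 0, 0], [0.06, 1, 0], -1]

```text
time: 9.75
tool_pos: [0.5934, 0.1097, 0.2324]
tcp_rot: [2.146, 2.294, -0.001]
wrist_force: [0.6, 0.2, -0.3]
width: 0.996
```

Call:
move_arm:
  deltas:
    - [[0, 0, 0], [0, 0.15, -0.3], -1]
    - [[0, 0, 0], [0, 0.15, -0.65], -1]
    - [[0, 0, 0], [0, 0.15, -1], -1]

```text
time: 10.12
tool_pos: [0.5935, 0.1242, 0.1316]
tcp_rot: [2.145, 2.295, 0.0]
wrist_force: [-0.2, -0.2, -0.7]
width: 0.999
```

Call:
move_arm:
  deltas:
    - [[0, 0, 0], [0, 0, -0.15], -1]
    - [[0, 0, 0], [0, 0, -0.3], -1]
    - [[0, 0, 0], [0, 0, -0.3], 1]
    - [[0, 0, 0], [0, 0, -0.3], 1]
    - [[0, 0, 0], [0, 0, -0.3], 1]
    - [[0, 0, 0], [0, 0, -0.3], 1]
    - [[0, 0, 0], [0, 0, -0.3], 1]
    - [[0, 0, 0], [0, 0, -0.3], 1]

```text
time: 11.12
tool_pos: [0.5947, 0.1249, 0.104]
tcp_rot: [2.144, 2.293, 0.004]
wrist_force: [0.9, -1.2, 6.9]
width: 0.527
```

Call:
move_arm:
  deltas:
    - [[0, 0, 0], [0, 0, 0.3], 1]
    - [[0, 0, 0], [0, 0, 0.65], 1]
    - [[0, 0, 0], [0, 0, 1], 1]

```text
time: 11.5
tool_pos: [0.5929, 0.1247, 0.2028]
tcp_rot: [-2.145, -2.294, 0.001]
wrist_force: [1.0, 0.5, -0.4]
width: 0.524
```

Call:
move_arm:
  deltas:
    - [[0, 0, 0], [-0.07, -0.33, 0.3], 1]
    - [[0, 0, 0], [-0.14, -0.67, 0.3], 1]
    - [[0, 0, 0], [-0.2, -1, 0.3], 1]

```text
time: 11.88
tool_pos: [0.5733, 0.024, 0.233]
tcp_rot: [2.144, 2.295, 0.001]
wrist_force: [-0.9, -0.6, -0.7]
width: 0.522
```

Call:
move_arm:
  deltas:
    - [[0, 0, 0], [-0.07, -0.33, 0], 1]
    - [[0, 0, 0], [-0.14, -0.67, 0], 1]
    - [[0, 0, 0], [-0.2, -1, 0], 1]

```text
time: 12.25
tool_pos: [0.5527, -0.0762, 0.2321]
tcp_rot: [-2.145, -2.295, 0.0]
wrist_force: [1.1, -0.7, 0.1]
width: 0.525
```

Call:
move_arm:
  deltas:
    - [[0, 0, 0], [-0.07, -0.33, 0], 1]
    - [[0, 0, 0], [-0.14, -0.67, 0], 1]
    - [[0, 0, 0], [-0.2, -1, 0], 1]

```text
time: 12.62
tool_pos: [0.5328, -0.1762, 0.2321]
tcp_rot: [-2.145, -2.295, 0.0]
wrist_force: [-0.7, 0.3, -0.4]
width: 0.524
```

Call:
move_arm:
  deltas:
    - [[0, 0, 0], [-0.07, -0.33, 0], 1]
    - [[0, 0, 0], [-0.14, -0.67, 0], 1]
    - [[0, 0, 0], [-0.2, -1, 0], 1]

```text
time: 13.0
tool_pos: [0.5129, -0.2762, 0.2321]
tcp_rot: [-2.145, -2.294, -0.0]
wrist_force: [0.2, 0.5, -0.5]
width: 0.521
```

Call:
move_arm:
  deltas:
    - [[0, 0, 0], [-0.07, -0.33, 0], 1]
    - [[0, 0, 0], [-0.14, -0.67, 0], 1]
    - [[0, 0, 0], [-0.2, -1, 0], 1]

```text
time: 13.38
tool_pos: [0.4929, -0.3761, 0.232]
tcp_rot: [-2.145, -2.294, -0.0]
wrist_force: [0.5, 0.5, 0.2]
width: 0.525
```

Call:
move_arm:
  deltas:
    - [[0, 0, 0], [-0.06, -0.15, 0], 1]
    - [[0, 0, 0], [-0.06, -0.15, -0.3], 1]
    - [[0, 0, 0], [-0.06, -0.15, -0.65], 1]
    - [[0, 0, 0], [-0.06, -0.15, -1], 1]

```text
time: 13.88
tool_pos: [0.4873, -0.3896, 0.1314]
tcp_rot: [-2.145, -2.295, -0.001]
wrist_force: [-1.0, -0.7, -1.0]
width: 0.524
```

Call:
move_arm:
  deltas:
    - [[0, 0, 0], [0, 0, -0.3], 1]
    - [[0, 0, 0], [0, 0, -0.3], -1]
    - [[0, 0, 0], [0, 0, -0.3], -1]
    - [[0, 0, 0], [0, 0, -0.3], -1]
    - [[0, 0, 0], [0, 0, -0.3], -1]
    - [[0, 0, 0], [0, 0, -0.3], -1]
    - [[0, 0, 0], [0, 0, 0.2], -1]
    - [[0, 0, 0], [0, 0, 0.6], -1]
    - [[0, 0, 0], [0, 0, 1], -1]

```text
time: 15.0
tool_pos: [0.4873, -0.3903, 0.2339]
tcp_rot: [2.145, 2.294, 0.0]
wrist_force: [-0.3, -0.4, -0.4]
width: 0.995
```

Call:
move_arm:
  deltas:
    - [[0, 0, 0], [0, 0.33, 0], -1]
    - [[0, 0, 0], [0, 0.67, 0], -1]
    - [[0, 0, 0], [0, 1, 0], 1]

```text
time: 15.38
tool_pos: [0.4873, -0.2894, 0.2327]
tcp_rot: [2.146, 2.294, 0.0]
wrist_force: [-0.7, -0.2, -0.5]
width: 0.822
```

Call:
move_arm:
  deltas:
    - [[0, 0, 0], [0, 0.33, 0], 1]
    - [[0, 0, 0], [0, 0.67, 0], 1]
    - [[0, 0, 0], [0, 0.8, 0], 1]
    - [[0, 0, 0], [0, 0.8, 0], 1]
    - [[0, 0, 0], [0, 0.8, 0], 1]

```text
time: 16.0
tool_pos: [0.4876, -0.2111, 0.2325]
tcp_rot: [2.145, 2.294, -0.001]
wrist_force: [-0.6, 0.2, 0.2]
width: 0.003
```

Run:
```python
from h import *
from workcell import read_camera,camera_info,status
s=status.read_state(); c=camera_info("wrist"); im,d=read_camera("wrist")
print(s["tool_pos"],s["width"])
P=cloud(c,d); np.savez("w2.npz",im=im,d=d,**c)
m=(P[...,2]>.13)&(P[...,2]<.19)&(d>0)&(abs(P[...,0]-.5)<.06)&(abs(P[...,1]+.1)<.07)&(im.max(2)<80)
N,l,S,C=cv2.connectedComponentsWithStats(m.astype(np.uint8))
for i in range(1,N):
    if S[i,4]>150: q=P[l==i]; print("bar",S[i],np.percentile(q,1,0).round(4),np.percentile(q,99,0).round(4),cv2.minAreaRect(q[:,:2].astype(np.float32)))
t=read_camera("top")[0]; cv2.imwrite("pics/t2.png",np.hstack([im[:,:400],t[90:,112:][:294]] if 0 else [im[:,:400],t[:,112:]])[:,:,::-1])
```

```text
[ 0.48755879 -0.2111364   0.23245016] 0.003297135856789196
bar [ 260    0   33  111 3461] [ 0.4834 -0.1427  0.1662] [ 0.5047 -0.0814  0.1772] ((0.4951091706752777, -0.11118052899837494), (0.021055089309811592, 0.06411390006542206), 4.069105625152588)
```

View pics/t2.png

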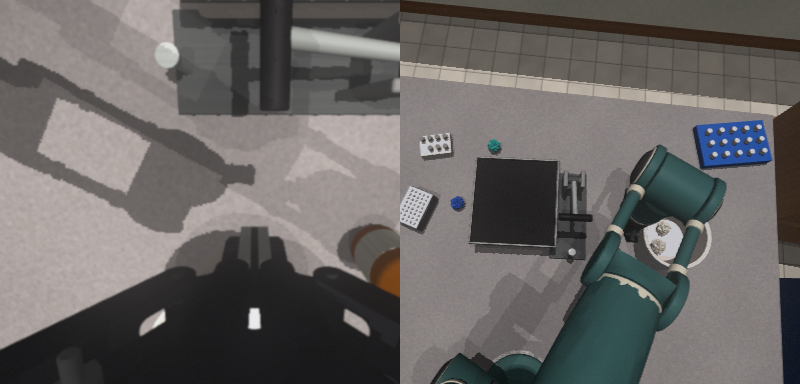

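Both wads are in the pail ((662,228) and (658,247)), lever untouched, bystanders in place. The bar centre comes out at (0.494, −0.098), top at 0.177. Gripper is shut; now move over the bar and press along its arc.

Call:
move_arm:
  deltas:
    - [[0, 0, 0], [0.02, 0.33, 0], 1]
    - [[0, 0, 0], [0.05, 0.67, 0], 1]
    - [[0, 0, 0], [0.07, 1, 0], 1]

```text
time: 16.48
tool_pos: [0.4946, -0.1103, 0.2322]
tcp_rot: [2.148, 2.293, -0.0]
wrist_force: [-0.5, -0.1, 0.0]
width: -0.005
```

Call:
move_arm:
  deltas:
    - [[0, 0, 0], [0, 0.12, 0], 1]
    - [[0, 0, 0], [0, 0.12, -0.25], 1]
    - [[0, 0, 0], [0, 0.12, -0.5], 1]
    - [[0, 0, 0], [0, 0.12, -0.5], 1]

```text
time: 16.98
tool_pos: [0.4926, -0.0987, 0.18]
tcp_rot: [-2.144, -2.291, 0.004]
wrist_force: [-0.8, -0.8, 0.3]
width: 0.0
```

Call:
move_arm:
  deltas:
    - [[0, 0, 0], [0, 0, -0.05], 1]
    - [[0, 0, 0], [-0.04, 0, -0.12], 1]
    - [[0, 0, 0], [-0.07, 0, -0.2], 1]
    - [[0, 0, 0], [-0.1, 0, -0.28], 1]
    - [[0, 0, 0], [-0.12, 0, -0.35], 1]
    - [[0, 0, 0], [-0.14, 0, -0.43], 1]
    - [[0, 0, 0], [-0.15, 0, -0.5], 1]
    - [[0, 0, 0], [-0.16, 0, -0.57], 1]
    - [[0, 0, 0], [-0.17, 0, -0.64], 1]
    - [[0, 0, 0], [-0.17, 0, -0.7], 1]
    - [[0, 0, 0], [-0.17, 0, -0.725], 1]
    - [[0, 0, 0], [-0.17, 0, -0.725], 1]
    - [[0, 0, 0], [-0.17, 0, -0.725], 1]

```text
time: 18.6
tool_pos: [0.4759, -0.0989, 0.1105]
tcp_rot: [-2.144, -2.294, 0.004]
wrist_force: [-6.1, -3.1, 8.2]
width: 0.001
```

Run:
```python
from h import *
from workcell import read_camera,camera_info,status
s=status.read_state(); print(s["tool_pos"],s["wrist_force"],s["width"])
for n in("side","top"):
    c=camera_info(n); im,d=read_camera(n); P=cloud(c,d)
    m=(P[...,2]>.07)&(P[...,2]<.125)&(d>0)&(abs(P[...,0]-.478)<.04)&(abs(P[...,1]+.1)<.055)&(im.max(2)<80)
    q=P[m]
    for lo in np.arange(-.15,-.05,.01):
        k=q[(q[:,1]>lo)&(q[:,1]<lo+.01)]
        if len(k)>3: print(n,lo.round(2),len(k),np.percentile(k[:,2],95).round(4),k[:,0].mean().round(4))
    if n=="side": cv2.imwrite("pics/s2.png",cv2.resize(im[90:250,180:380],None,fx=4,fy=3.75)[:,:,::-1])
```

```text
[ 0.47591338 -0.09890052  0.11046158] [-6.07840042 -3.05691313  8.17992812] 0.000909689795025107
side -0.1 13 0.1244 0.4768
side -0.09 20 0.121 0.4757
side -0.08 14 0.1128 0.4757
side -0.07 15 0.1127 0.4748
side -0.06 55 0.1113 0.4677
top -0.08 16 0.1105 0.4747
top -0.07 21 0.1104 0.4739
top -0.06 8 0.102 0.4427
```

View pics/s2.png

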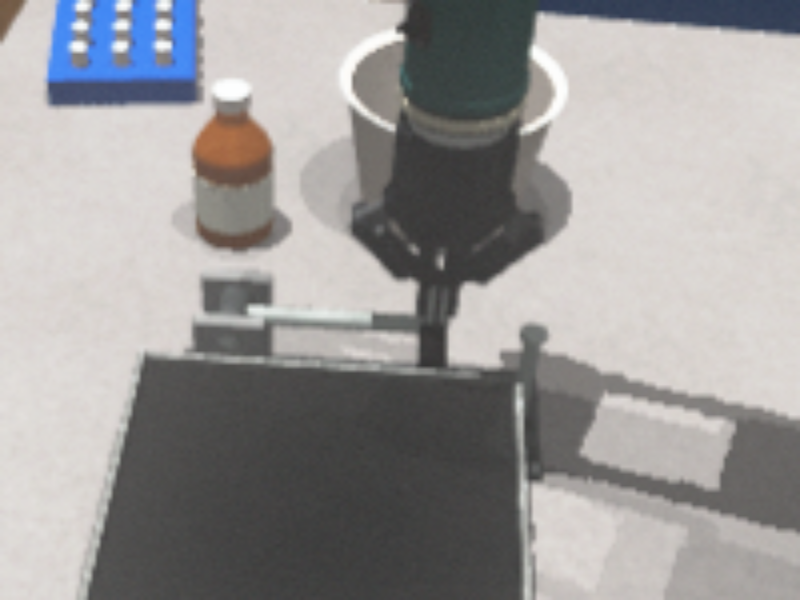

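The arm looks level, with the bar top at 0.1105 and 8.2 N of vertical force, the value given for level. I'll relieve a little side load and hold about 2.5 s.

Call:
move_arm:
  deltas:
    - [[0, 0, 0], [-0.007, 0, 0], 1]
    - [[0, 0, 0], [-0.015, -0.005, 0], 1]
    - [[0, 0, 0], [-0.015, -0.005, 0], 1]
    - [[0, 0, 0], [-0.015, -0.005, 0], 1]
    - [[0, 0, 0], [-0.015, -0.005, 0], 1]
    - [[0, 0, 0], [-0.015, -0.005, 0], 1]
    - [[0, 0, 0], [-0.015, -0.005, 0], 1]
    - [[0, 0, 0], [-0.015, -0.005, 0], 1]
    - [[0, 0, 0], [-0.015, -0.005, 0], 1]
    - [[0, 0, 0], [-0.015, -0.005, 0], 1]
    - [[0, 0, 0], [-0.015, -0.005, 0], 1]
    - [[0, 0, 0], [-0.015, -0.005, 0], 1]
    - [[0, 0, 0], [-0.015, -0.005, 0], 1]
    - [[0, 0, 0], [-0.015, -0.005, 0], 1]
    - [[0, 0, 0], [-0.015, -0.005, 0], 1]
    - [[0, 0, 0], [-0.015, -0.005, 0], 1]
    - [[0, 0, 0], [-0.015, -0.005, 0], 1]
    - [[0, 0, 0], [-0.015, -0.005, 0], 1]
    - [[0, 0, 0], [-0.015, -0.005, 0], 1]
    - [[0, 0, 0], [-0.015, -0.005, 0], 1]

```text
time: 21.2
tool_pos: [0.4759, -0.099, 0.1111]
tcp_rot: [2.145, 2.295, 0.0]
wrist_force: [-4.1, -0.4, 8.5]
width: 0.001
```

Run:
```python
from h import *
from workcell import read_camera,camera_info,status
s=status.read_state(); print(s["time"],s["tool_pos"],s["wrist_force"])
c=camera_info("top"); im,d=read_camera("top"); P=cloud(c,d)
m=(P[...,2]>.1)&(P[...,2]<.12)&(abs(P[...,0]-.475)<.02)&(P[...,1]>-.085)&(P[...,1]<-.06)&(im.max(2)<80)
print("bar top",np.percentile(P[m][:,2],[50,95]).round(4),P[m].mean(0).round(3))
cv2.imwrite("pics/t3.png",im[:,:,::-1])
```

```text
21.2 [ 0.4759087  -0.09896007  0.11112437] [-4.12057279 -0.3568381   8.52473194]
bar top [0.1081 0.1116] [ 0.474 -0.071  0.108]
```

View pics/t3.png

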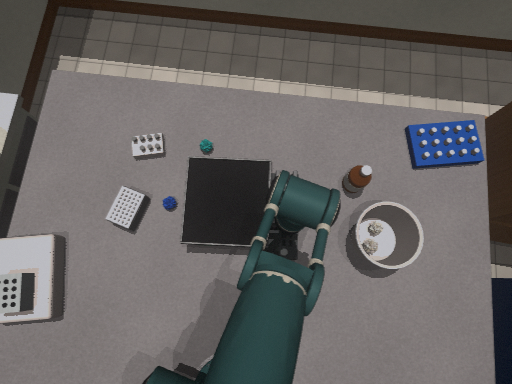

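Stable at level (within about 1 mm), both wads in the pail ((375,228), (370,246)), tray empty, bystanders unmoved. I'll hand it in.

```bash
python3 -c "
from workcell import order,status
print(order.finish_job()); print(status.read_state()['tool_pos'])"
```

```text
the job is handed in; nothing more can be done
None
the job is handed in; nothing more can be done
```

I put both paper balls in the pail, then pressed the run lever level. I held it there for more than 2.5 s and handed in at about 21 s with the arm still holding it.

- **Paper balls:** the last top view shows both in the pail and the tray empty. The lever was not touched until they were in.
- **Lever:** the bar top measured about 111 mm above the bench, against 110 mm for exactly level. The vertical push was 8.5 N, against the 8 N given for level.
- **Side load:** about 4 N remained along x at the bar. I eased it from about 6 N. The tip stayed at the same place on the bar during the hold, within about 1 mm.
- **Other objects:** the tip box, bottle, tube rack and the coloured look-alikes were where they started in the last top view.
- **Not verified:** no check failed, but the job gives no verdict, and the state reading I tried after hand-in returned nothing.

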